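# Exercise the gas valves and tag the one that binds

### The job

Exercise the three valves of the gas manifold, one after the other from your left to your right: swing each closed lever by its post through its quarter turn and feel how it goes. Leave the two that swing freely fully open; the one that binds on its way must not be forced (never push it with more than about 12 N): swing it only until you feel it stiffen, then bring it back fully closed and put the orange ring over its post, flat on the plate. Leave everything else on the bench where it is.

Things in the scene. Friction and masses are not known exactly. Their poses are not given: they have to be found in the camera images.
- manifold: Bench gas manifold, fixed: grey base plate 110 x 410 mm, three white valve boxes 80 x 80 mm, tops 66 mm above the table, 150 mm apart along its y axis, copper pipe behind, brass nozzles in front (36 mm up, to 80 mm from the hub). Origin: underside, below the middle hub. x points away from the robot, y along the row to the left, z up; yaw at most 0.18 rad.
- hub_left (a point): Point on the upright axis of the left valve's lever (left is +y, the robot's left), 78 mm above the table; fixed.
- seat_left (a point): Point on the left lever, 85 mm out from its hub axis: centre of the top face of the round steel plate (48 mm across, 78 mm above the table) at the lever's outer end. An upright blue grip post 16 mm across rises 46 mm from it. The arm is a flat bar 16 mm wide, level with the plate; the brass hub, 28 mm across, stands 5 mm higher.
- lever_left (a joint): Angle of the left lever, rad: 0 = closed, pointing along the row to the left (manifold +y); 1.57 = fully open, pointing to the robot (manifold -x); anticlockwise from above, stop at each end. A sound lever drags about 1.5 N at its post and stays where left. A binding one does so too, then stiffens from somewhere in 0.7 to 1.1 rad (about 0.8 N more per mm of post travel).
- hub_middle (a point): Point on the upright axis of the middle valve's lever (left is +y, the robot's left), 78 mm above the table; fixed.
- seat_middle (a point): Point on the middle lever, 85 mm out from its hub axis: centre of the top face of the round steel plate (48 mm across, 78 mm above the table) at the lever's outer end. An upright green grip post 16 mm across rises 46 mm from it. The arm is a flat bar 16 mm wide, level with the plate; the brass hub, 28 mm across, stands 5 mm higher.
- lever_middle (a joint): Angle of the middle lever, rad: 0 = closed, pointing along the row to the left (manifold +y); 1.57 = fully open, pointing to the robot (manifold -x); anticlockwise from above, stop at each end. A sound lever drags about 1.5 N at its post and stays where left. A binding one does so too, then stiffens from somewhere in 0.7 to 1.1 rad (about 0.8 N more per mm of post travel).
- hub_right (a point): Point on the upright axis of the right valve's lever (left is +y, the robot's left), 78 mm above the table; fixed.
- seat_right (a point): Point on the right lever, 85 mm out from its hub axis: centre of the top face of the round steel plate (48 mm across, 78 mm above the table) at the lever's outer end. An upright yellow grip post 16 mm across rises 46 mm from it. The arm is a flat bar 16 mm wide, level with the plate; the brass hub, 28 mm across, stands 5 mm higher.
- lever_right (a joint): Angle of the right lever, rad: 0 = closed, pointing along the row to the left (manifold +y); 1.57 = fully open, pointing to the robot (manifold -x); anticlockwise from above, stop at each end. A sound lever drags about 1.5 N at its post and stays where left. A binding one does so too, then stiffens from somewhere in 0.7 to 1.1 rad (about 0.8 N more per mm of post travel).
- tag: The orange plastic tag ring, loose, lying flat on the table beside one end of the manifold: 50 mm outside, 26 mm hole, 12 mm thick, 30 g. Origin: centre of its underside, z up through the hole.
- cork_ring: Cork flask ring, loose, lying flat: 80 mm outside, 36 mm hole, 25 mm thick. Not the tag; bystander. Origin: centre of underside.
- bottle_a: Amber bottle with blue cap, loose, 64 mm across, 125 mm high, bystander. Origin: centre of underside.
- bottle_b: Amber bottle with blue cap, loose, 72 mm across, 140 mm high, bystander. Origin: centre of underside.
- beaker: Glass beaker, loose, 72 mm across, 90 mm high, bystander. Origin: centre of underside.
- flask: Conical glass flask, loose, 72 mm across, 113 mm high, bystander. Origin: centre of underside.
- wrench: Steel wrench lying on the table, loose, 150 mm long, bystander.
- strain_left (a joint): Overload gauge of the left valve, a stiff spring inside its box, m: 0 as long as the lever swings freely; a binding lever, pushed on, presses it in, about 1 mm for every 5 to 6 N at the post. Beyond 3 mm the valve has been forced.
- strain_middle (a joint): Overload gauge of the middle valve, a stiff spring inside its box, m: 0 as long as the lever swings freely; a binding lever, pushed on, presses it in, about 1 mm for every 5 to 6 N at the post. Beyond 3 mm the valve has been forced.
- strain_right (a joint): Overload gauge of the right valve, a stiff spring inside its box, m: 0 as long as the lever swings freely; a binding lever, pushed on, presses it in, about 1 mm for every 5 to 6 N at the post. Beyond 3 mm the valve has been forced.
There are look-alikes about, which are no part of the job. Leave any green or white look-alike of the tag alone.

How it is judged:
By the outcome, as a careful person would: the job done as asked, in the order asked, and still so for the second after the job is handed in, with the robot touching nothing.
It also fails if it takes over 72 s, if anything falls off the work surface, if the arm or the gripper's body presses on something with over 40 N, if the wrist force passes 120 N, or if a joint passes its speed limit or range.

### The arm

A 6-joint arm with a two-finger parallel gripper is mounted at the origin on the work surface. World frame = base frame: x ahead of the robot, y to its left, z up, the work surface at z = 0. Lengths are in mm, angles in rad, forces in N, time in s.
With the tool pointing down it reaches from about 250 to 775 mm from the base axis. Payload 8.9 kg.
Tool frame: the origin (TCP) lies midway between the tips of the shut fingers; the grasp point (between the pads) lies 19 mm behind it; x points along the fingers, y is the direction in which the jaws open and shut, and the axes are right-handed (so a half turn about x gives the same grasp; the last joint's range is limited). The gripper opens to 85 mm and grips with 20 to 120 N. Pads are 22 mm wide; open, the fingers measure 114 mm over their backs; the gripper's body (76 mm by 85 mm) begins 54 mm behind the grasp point. The pads swing forward as they close: fully open they stand 13 mm farther back than shut.
Start: joints at [1.019, 0.291, -0.153, 1.127, 0, 1.431], TCP at [210.611, 480.902, 231.305] pointing down, gripper open.
Joint ranges: [-2.52, 2.52], [-0.91, 1.74], [-1.3, 1.37], [-1.96, 2.02], [-1.52, 1.47], [-3.14, 3.14]. Speed limits (rad/s): [2.22, 2.22, 2.79, 3.14, 3.14, 3.14].

### API

Orientations are given as a rotation vector (axis times angle).
In Python, from cell import * gives the robot as it stands. Calls block until the motion is done:
- move_ptp(position, orientation): joint-space move of the TCP to a pose.
- move_l(position, rot=None, vel=150, stop_force=None): straight line of the TCP; rot=None keeps the orientation; vel is the mean speed in mm/s. With stop_force (N) it stops when the force on the tool has changed by that much, and returns True; else False.
- set_joints(angles): joint-space move.
- move_gripper(opening, squeeze=None): finger opening in mm; squeeze is the grip in N (None keeps the last); returns when the fingers have stopped.
- hold(seconds).
- ik(position, orientation): joint angles nearest the present ones, or None.
- grab_frame(name): name is "scene" or "top" or "wrist"; returns (picture, depth): 400x640x3 uint8, red, green, blue; 400x640 float32, mm along the optical axis (not along the pixel's ray), 0 where there is no reading.
- calibration(name): a dict with "K" (3x3 intrinsics, pixels), "D" ([k1, k2, p1, p2, k3] as OpenCV has them; the pictures are not rectified), "extrinsics" (4x4, takes a point from world to camera coordinates). Camera axes: x right, y down, z forward; pixel columns grow to the right and rows downward; lengths in mm; the calibration is good to about 2 mm. A picture is of the moment at which its call begins: read the wrist's pose just before it. calibration takes no time and is no camera call; for the wrist camera it gives the pose at the moment of the call.
A pose or a line that the arm cannot do raises Unreachable and nothing moves.
- close_job(): hands the job in, once; it reports no verdict.
Readings, each from a call of its own:
- current_time(): time.
- current_joint_positions(): joint angles.
- current_dq(): joint speeds.
- current_tau(): joint torques, N m.
- current_tcp_pos(): TCP position.
- current_tcp_rot(): TCP orientation.
- current_force(): force on the tool from outside, world axes, zero at the start.
- current_moment(): the same for the moment, N m.
- current_opening(): finger opening in mm.
Only numpy, scipy, OpenCV 4.12 (cv2) and the standard library are available. Lean on these libraries where they do the work, as an engineer would, in place of code of your own. Each camera call takes 0.05 s, during which the arm holds its last target. There are 200 camera calls.

## Working session

There is one attempt and no reset: what is moved stays moved. The work goes in short steps, each a Python script; the robot and the scene stay as the last script left them, time stands still between calls to the robot, and variables do not carry over. Pictures are saved under pics/ and viewed, about 8 in all and at most 12, crops included, and the job is handed in when it is done.

```bash
ls; mkdir -p pics
cat > h.py <<'E'
from cell import *
import numpy as np, cv2
from scipy.spatial.transform import Rotation as R
def save(name,fn):
    p,d=grab_frame(name); cv2.imwrite(f'pics/{fn}.png',p[:,:,::-1]); np.savez(f'pics/{fn}.npz',d=d,p=p,K=calibration(name)['K'],D=calibration(name)['D'],E=calibration(name)['extrinsics']); return p,d
def ray(fn,u,v):
    z=np.load(f'pics/{fn}.npz'); n=cv2.undistortPoints(np.array([[[u,v]]],float),z['K'],np.array(z['D'],float))[0,0]
    E=z['E'];c=-E[:3,:3].T@E[:3,3]; return c,E[:3,:3].T@np.array([n[0],n[1],1])
def px2z(fn,u,v,h):
    c,r=ray(fn,u,v); return c+r*(h-c[2])/r[2]
def proj(fn,P):
    z=np.load(f'pics/{fn}.npz');E=z['E']
    return cv2.projectPoints(np.array(P,float).reshape(-1,1,3),cv2.Rodrigues(E[:3,:3])[0],E[:3,3],z['K'],np.array(z['D'],float))[0][:,0]
E
python3 - <<'E'
from h import *
save('top','t0');save('scene','s0');save('wrist','w0')
print(current_time(),current_tcp_rot(),current_tcp_pos())
for n in('top','scene'):print(np.round(calibration(n)['extrinsics'],3).tolist(),calibration(n)['K'])
E
```

```text
pics
0.15 [ 0.32309094  1.54673011 -0.32457435] [210.46678528 480.61611965 230.8690599 ]
[[0.015, -1.0, 0.017, -11.251], [-0.994, -0.017, -0.104, 594.508], [0.105, -0.016, -0.994, 1529.828], [0.0, 0.0, 0.0, 1.0]] [[450.35878253   0.         313.20128954]
 [  0.         450.35878253 206.9912832 ]
 [  0.           0.           1.        ]]
[[-0.833, 0.553, 0.014, 470.409], [0.429, 0.662, -0.615, -221.595], [-0.35, -0.506, -0.789, 1269.246], [0.0, 0.0, 0.0, 1.0]] [[374.13045997   0.         326.2630207 ]
 [  0.         374.13045997 202.11235507]
 [  0.           0.           1.        ]]
```

View pics/t0.png

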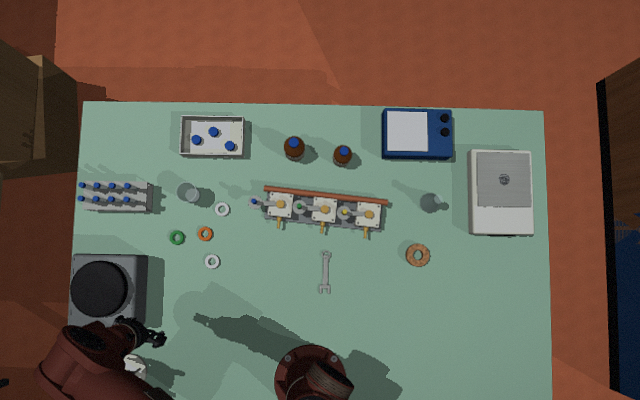

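View pics/s0.png

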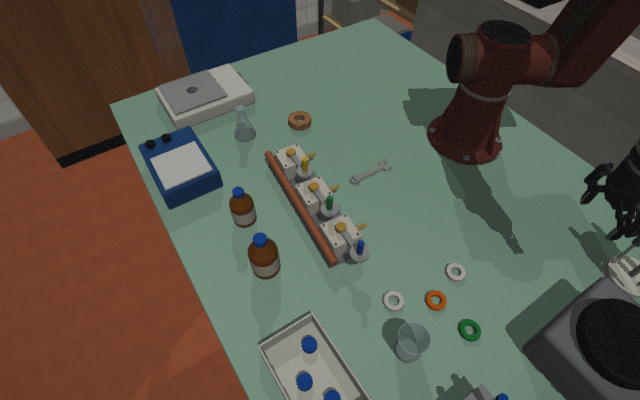

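The top view shows the manifold at about (325,210), with levers pointing left and the blue post at about (254,202). The orange ring is at about (205,233), with white rings at (222,209) and (212,261), a green ring at (177,237) and the beaker at (188,193). I'll enlarge the region.

Run:
```python
from h import *
p=cv2.imread('pics/t0.png')[175:255,165:395] 
cv2.imwrite('pics/c0.png',cv2.resize(p,None,fx=3.4,fy=3.4,interpolation=cv2.INTER_CUBIC))
z=np.load('pics/t0.npz');hsv=cv2.cvtColor(z['p'],cv2.COLOR_RGB2HSV)
def blobs(lo,hi,nm,x0=160,x1=400,y0=170,y1=270):
    m=cv2.inRange(hsv,lo,hi);n,l,s,c=cv2.connectedComponentsWithStats(m)
    for i in range(1,n):
        if s[i,4]>6 and x0<c[i,0]<x1 and y0<c[i,1]<y1: print(nm,c[i].round(2),s[i])
blobs((5,150,100),(20,255,255),'orange');blobs((105,120,40),(125,255,255),'blue');blobs((22,120,100),(32,255,255),'yel');blobs((50,100,20),(80,255,255),'green')
print(R.from_rotvec(current_tcp_rot()).as_matrix().round(3))
print(px2z('t0',205.2,233.4,6))
```

```text
orange [204.65 233.43] [198 227  14  14 105]
blue [253.52 200.9 ] [251 199   6   5  21]
yel [344.12 211.41] [342 210   5   4  17]
yel [277.71 224.43] [277 222   2   5   7]
green [298.88 205.69] [297 204   5   5  16]
green [176.57 237.32] [170 231  14  14 117]
[[-0.     0.401  0.916]
 [-0.001  0.916 -0.401]
 [-1.    -0.001 -0.   ]]
[498.00273517 374.23525303   6.        ]
```

View pics/c0.png

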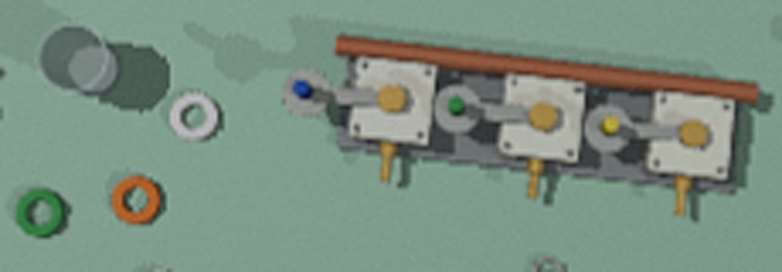

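```bash
cat >> h.py <<'E'
from scipy.optimize import least_squares
def model(m,th=(0,0,0)):
    x,y,a=m; ex=np.array([np.cos(a),np.sin(a)]);ey=np.array([-ex[1],ex[0]])
    hubs=[np.array([x,y])+k*150*ey for k in(1,0,-1)]
    posts=[h+85*(np.cos(t)*ey-np.sin(t)*ex) for h,t in zip(hubs,th)]
    return hubs,posts
def pts(m):
    h,p=model(m); return np.array([[*q,83] for q in h]+[[*q,124] for q in p])
def down(yaw):  # tool x down, tool y at angle yaw in world xy
    y=np.array([np.cos(yaw),np.sin(yaw),0]);x=np.array([0,0,-1.]);return R.from_matrix(np.c_[x,y,np.cross(x,y)]).as_rotvec()
E
python3 - <<'E'
from h import *
px=np.array([[280.3,203.5],[324.7,209.1],[368.8,214.1],[253.5,200.9],[298.9,205.7],[344.1,211.4]])
s=least_squares(lambda m:(proj('t0',pts(m))-px).ravel(),[560,0,-.1])
print(s.x,s.fun.round(2)); h,p=model(s.x); print(np.round(h,1),np.round(p,1))
np.save('m.npy',s.x)
yaw=s.x[2]
for q in (0,np.pi):
  for pp,dy in zip(p,(0,0,0)): print(q,ik([*pp,250],down(yaw+q)),)
print(ik([*p[1],90],down(yaw)),ik([*model(s.x,(0,1.57,0))[1][1],90],down(yaw+1.57)))
move_ptp([s.x[0]-30,s.x[1]+50,330],down(yaw))
save('wrist','w1'); c=calibration('wrist'); print(c['K'].round(0).tolist(),np.linalg.inv(c['extrinsics']).round(2).tolist(),current_time())
E
```

```text
[ 5.81257903e+02 -3.86496601e+01 -9.49796395e-02] [-0.38  1.05 -0.28  0.43  0.04  0.39 -0.19 -0.62  0.14 -0.31  0.66 -0.9 ]
[[ 595.5  110.7]
 [ 581.3  -38.6]
 [ 567.  -188. ]] [[ 603.5  195.3]
 [ 589.3   46. ]
 [ 575.1 -103.4]]
0 [0.19776675 0.49820519 0.20971051 1.28230165 0.         1.86354272]
0 [-0.04579931  0.4100347   0.07034642  1.23110805  0.          1.61997665]
0 [-0.30291227  0.39651805  0.04977138  1.22404966  0.          1.3628637 ]
3.141592653589793 [ 0.19776675  0.49820519  0.20971051  1.28230165  0.         -1.27804994]
3.141592653589793 [-0.04579931  0.4100347   0.07034642  1.23110805  0.         -1.521616  ]
3.141592653589793 [-0.30291227  0.39651805  0.04977138  1.22404966  0.         -1.77872895]
[-0.04579931  0.5242098  -0.18557564  0.86101088  0.          1.61997665] [-0.20841421  0.37014509 -0.4457006   0.75495063  0.         -0.11263824]
[[319.0, 0.0, 318.0], [0.0, 319.0, 199.0], [0.0, 0.0, 1.0]] [[1.0, -0.09, -0.03, 556.97], [-0.09, -0.95, -0.31, 90.55], [0.0, 0.31, -0.95, 472.9], [0.0, 0.0, 0.0, 1.0]] 2.3083
```

View pics/w1.png

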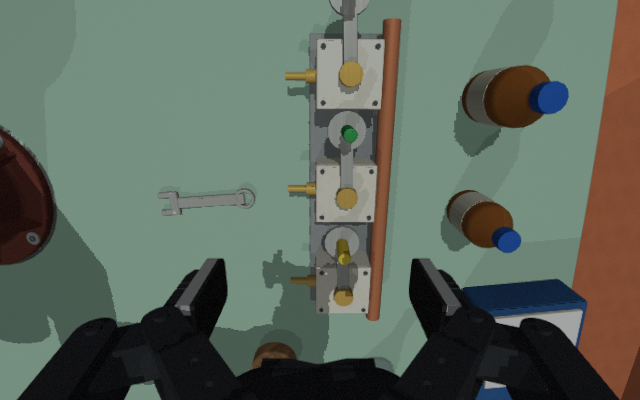

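The wrist view shows the left, middle and right hubs at about (350,73), (346,197) and (343,297). The green post top is at about (350,135) and the yellow one at (343,258). Next I'll refine the fit on these.

Run:
```python
from h import *
m0=np.load('m.npy');print(proj('w1',pts(m0)).round(1).tolist())
p=np.load('pics/w1.npz')['p'];hsv=cv2.cvtColor(p,cv2.COLOR_RGB2HSV)
m=cv2.inRange(hsv,(14,120,60),(32,255,255))|cv2.inRange(hsv,(50,150,40),(85,255,255));n,l,s,c=cv2.connectedComponentsWithStats(m)
for i in range(1,n):
    if s[i,4]>60 and 270<c[i,0]<370: print(c[i].round(1),s[i])
pxt=np.array([[280.3,203.5],[324.7,209.1],[368.8,214.1],[253.5,200.9],[298.9,205.7],[344.1,211.4]])
pxw=np.array([[350.5,73.5],[346.7,197.6],[343.5,297.5],[350,135]])
s=least_squares(lambda m:np.r_[(proj('t0',pts(m))-pxt).ravel(),(proj('w1',pts(m)[:4+1][[0,1,2,4]])-pxw).ravel()],m0)
print(s.x,s.fun.round(1)); s=least_squares(lambda m:(proj('w1',pts(m)[[0,1,2,4]])-pxw).ravel(),m0);print(s.x,s.fun.round(1))
im=p[30:330,260:420,::-1];cv2.imwrite('pics/c1.png',cv2.resize(im,None,fx=2,fy=2,interpolation=cv2.INTER_CUBIC))
```

```text
[[349.4, 74.9], [345.9, 199.3], [343.0, 298.6], [355.9, -22.2], [351.3, 136.3], [347.3, 259.9]]
[350.6  73.8] [339  62  24  25 465]
[302.8  76. ] [286  69  30  14 270]
[348.8 133.3] [342 125  15  17 185]
[304.3 188.5] [289 183  27  12 218]
[346.4 197.4] [337 188  21  21 344]
[342.9 251.7] [337 239  14  26 275]
[305.1 280.3] [291 276  25  10 169]
[343.1 296.9] [334 289  19  17 244]
[ 5.81623463e+02 -3.73005539e+01 -9.40755222e-02] [-0.8  1.  -0.7  0.3 -0.4  0.2 -0.6 -0.7 -0.3 -0.4  0.2 -1.  -1.   0.1
 -0.5  0.6 -0.2  0.3  1.4  0. ]
[ 5.81694744e+02 -3.70199178e+01 -9.37719394e-02] [-1.  -0.2 -0.5  0.4 -0.1  0.1  1.5 -0.3]
```

```bash
cat >> h.py <<'E'
M=np.array([581.65,-37.1,-.0939]); Z=87
def pose(i,th):
    h,p=model(M,[th]*3); a=M[2]; return np.r_[p[i],Z],down(a+th)
def tang(th):
    a=M[2]+th; return -np.array([np.cos(a),np.sin(a),0])
def ft(th,f0): return -(current_force()-f0)@tang(th)   # + = tool pushes lever towards open
def approach(i,th=0,cage=21):
    q,r=pose(i,th); move_ptp([q[0],q[1],190],r); move_gripper(42)
    f0=current_force(); hit=move_l([*q[:2],Z],vel=120,stop_force=8); move_gripper(cage,20); return hit
def go(i,th,f0,vel=50,sf=None):
    q,r=pose(i,th); s=move_l(q,r,vel,stop_force=sf); return s,ft(th,f0)
def retreat(th=None):
    move_gripper(42); p=current_tcp_pos(); move_l([p[0],p[1],190],vel=200)
E
python3 - <<'E'
from h import *
t0=current_time()
print(approach(0)); f0=current_force(); print(f0,current_tcp_pos(),pose(0,0)[0],current_opening(),current_time()-t0)
for th in np.r_[.05,.1:.66:.1]:
    s,f=go(0,th,f0,60,8); print(round(th,2),s,round(f,2),(current_force()-f0).round(1))
    if s: break
print(current_time()-t0)
E
```

```text
False
[ 0.41334589  0.15409238 -0.81691986] [603.88410807 196.91963629  87.37383117] [603.6840868  196.86473884  87.        ] 20.587419110906534 2.7834000000000003
0.05 False -0.62 [-0.6  0.3  1.1]
0.1 False -0.93 [-0.9 -0.3  0.7]
0.2 False -0.62 [-0.6 -0.5  1. ]
0.3 False -1.28 [-1.2 -0.7  1.1]
0.4 False 0.2 [0.1 0.5 0.8]
0.5 False -0.73 [-0.9  0.3  0.8]
0.6 False -0.64 [-0.5 -0.5  1.2]
4.7417
```

Run:
```python
from h import *
p,_=save('wrist','w2')
print([current_force().round(2).tolist() for _ in range(3)],current_tcp_pos(),pose(0,.6)[0],current_opening())
hold(.3);print(current_force().round(2))
```

```text
[[0.49, -0.34, 0.12], [0.49, -0.34, 0.12], [0.49, -0.34, 0.12]] [554.83408053 186.71968079  87.01674665] [554.50887438 186.58374434  87.        ] 20.97976788915908
[-0.07  0.1   0.84]
```

View pics/w2.png

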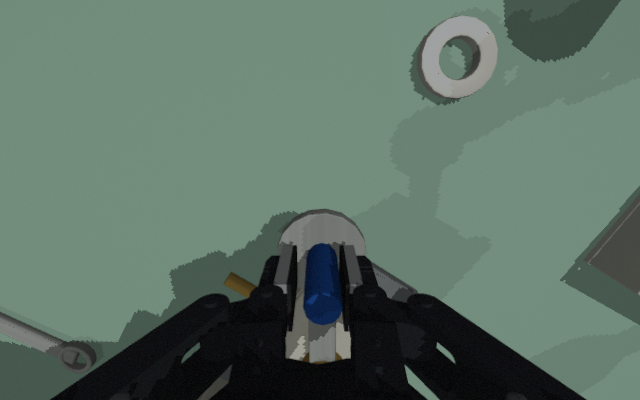

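The blue post at (320,285) is caged between the pads and the lever is following. I'll continue in fine steps with a force guard.

```bash
cat >> h.py <<'E'
def fmean(th,f0,n=4):
    v=[]
    for _ in range(n): hold(.02); v.append(ft(th,f0))
    return np.mean(v)
def sweep(i,f0,a,b,step=.05,sf=4.5,thr=3.5,vel=40):
    """forward in steps until stiff; returns (th, stopped)"""
    for th in np.arange(a+step,b+1e-6,step):
        s,_=go(i,th,f0,vel,sf); f=fmean(th,f0); print(round(th,3),s,round(f,2),end=' | ')
        if s or f>thr: print(); return th,True
    print(); return b,False
E
python3 - <<'E'
from h import *
f0=np.array([.41,.15,-.82]);t=current_time()
th,s=sweep(0,f0,.6,1.5); print(th,s,current_tcp_pos(),(current_force()-f0).round(2),current_time()-t)
E
```

```text
0.65 False 0.0 | 0.7 False -0.72 | 0.75 False -0.39 | 0.8 False -0.22 | 0.85 False -0.55 | 0.9 False -0.02 | 0.95 False -0.36 | 1.0 False 0.08 | 1.05 False -0.24 | 1.1 False -0.42 | 1.15 False -0.51 | 1.2 False -0.43 | 1.25 False -0.25 | 1.3 False -0.38 | 1.35 False -0.46 | 1.4 False -0.32 | 1.45 False -0.47 | 1.5 False -0.46 | 
1.5 False [511.82528816 126.24778551  86.99266518] [-0.25  0.01  0.98] 5.85
```

Run:
```python
from h import *
f0=np.array([.2,.15,-.0]);t=current_time()
th,s=sweep(0,f0,1.5,1.7,step=.03,sf=5,thr=4,vel=30); print(th,s,current_tcp_pos(),(current_force()-f0).round(2),current_time()-t)
retreat()
print(approach(1)); f0=current_force(); print(f0.round(2),current_tcp_pos().round(1),current_time())
s,f=go(1,.3,f0,60,6);print(s,f)
s,f=go(1,.6,f0,60,6);print(s,f)
if not s: print(sweep(1,f0,.6,1.25),current_time())
print((current_force()-f0).round(2))
```

```text
1.53 False -0.11 | 1.56 False -0.15 | 1.59 False -0.31 | 1.62 False 10.36 | 
1.62 True [511.16280786 118.0456632   87.00743214] [ 1.64 10.45 -3.08] 1.2667000000000002
False
[0.09 0.46 0.87] [589.8  47.5  87.4] 18.4167
False 0.3581048352801681
False -0.39572055761141545
0.65 False -0.26 | 0.7 False -0.29 | 0.75 False -0.48 | 0.8 False -0.3 | 0.85 False -0.62 | 0.9 False -0.12 | 0.95 False -0.38 | 1.0 False -0.22 | 1.05 False -0.19 | 1.1 False -0.07 | 1.15 False -0.25 | 1.2 False -0.55 | 1.25 False -0.29 | 
(1.25, False) 23.7917
[ 0.23 -1.4  -0.93]
```

Run:
```python
from h import *
f0=np.array([.09,.46,.87])
go(1,1.5,f0,60,6)
th,s=sweep(1,f0,1.5,1.7,step=.03,sf=4,thr=4,vel=20); print(th,s,(current_force()-f0).round(2))
retreat()
print(approach(2)); f0=current_force(); print(f0.round(2),current_tcp_pos().round(1),current_time())
s,f=go(2,.3,f0,60,5);print(s,f)
s,f=go(2,.6,f0,60,5);print(s,f)
if not s:
    th,s=sweep(2,f0,.6,1.2,step=.03,sf=3.5,thr=3,vel=25); print(th,s,current_time())
print((current_force()-f0).round(2)); np.save('f0.npy',f0)
p,_=save('wrist','w3')
```

```text
1.53 False -0.37 | 1.56 False 0.58 | 1.59 False -0.33 | 1.62 True 2.85 | 
1.62 True [1.52 3.34 0.99]
False
[ 0.08 -0.11 -0.13] [ 575.8 -101.8   87.3] 29.525
False -0.554101429076875
False -0.09472404943532929
0.63 False 0.72 | 0.66 False 0.13 | 0.69 False 0.28 | 0.72 False -0.41 | 0.75 False 0.07 | 0.78 False -0.28 | 0.81 False 0.14 | 0.84 False 0.27 | 0.87 False 0.51 | 0.9 False 0.21 | 0.93 False 0.09 | 0.96 False 0.47 | 0.99 False 0.95 | 1.02 False 2.53 | 1.05 False 4.52 | 
1.0500000000000003 True 35.425
[ 3.54  3.68 -1.33]
```

View pics/w3.png

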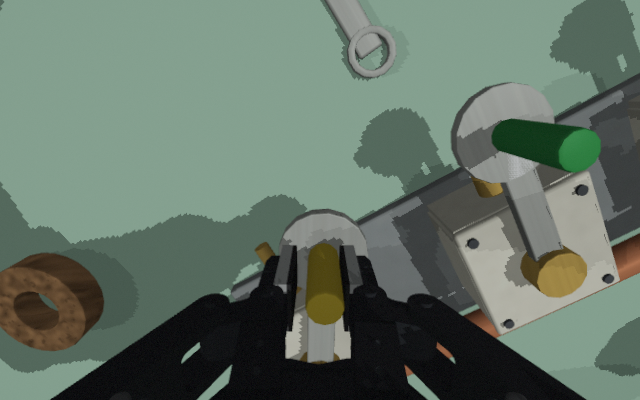

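Stiffening was felt on the right valve at about 1.0 rad (4.5 N); the picture shows the middle lever open and the yellow post caged. Now I'll bring the right lever back closed and fetch the ring.

Run:
```python
from h import *
f0=np.load('f0.npy')
for th in (.7,.35,.03): print(go(2,th,f0,70,7))
for th in np.arange(.0,-.13,-.03):
    s,_=go(2,th,f0,25,4); f=fmean(th,f0); print(round(th,2),s,round(f,2))
    if s or f<-3.5: break
print(current_tcp_pos(),current_time())
retreat()
ring=px2z('t0',204.65,233.43,12)  # rough
yaw=M[2]; print(ring)
move_ptp([ring[0],ring[1]-40,200],down(yaw)); move_gripper(72)
p,_=save('wrist','w4'); hsv=cv2.cvtColor(p,cv2.COLOR_RGB2HSV); m=cv2.inRange(hsv,(5,150,80),(20,255,255)); cv2.imwrite('pics/m4.png',m)
cs,_=cv2.findContours(m,cv2.RETR_EXTERNAL,cv2.CHAIN_APPROX_NONE); c=max(cs,key=cv2.contourArea); e=cv2.fitEllipse(c); print(e,cv2.contourArea(c),px2z('w4',*e[0],8),current_time())
```

```text
(True, np.float64(0.4365866879867165))
(False, np.float64(0.4033476799277347))
(False, np.float64(-0.6523524042632616))
0.0 False -0.62
-0.03 False -1.1
-0.06 False -3.75
[ 580.11019747 -102.357152     86.90193437] 38.0583
[497.61142734 374.81534212  12.        ]
((313.24603271484375, 133.54193115234375), (46.444129943847656, 47.48372268676758), 3.3511979579925537) 1731.0 [495.656862   376.60366095   8.        ] 41.1417
```

View pics/w4.png

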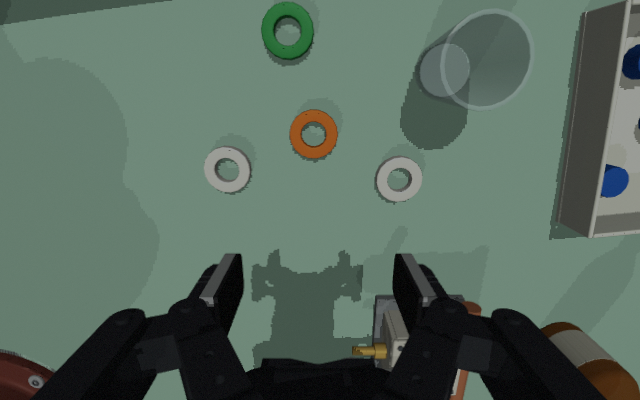

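The orange ring, centred at (313,133), is clear of both white rings at (228,170) and (399,179). I'll pick it with the jaws across manifold x.

Run:
```python
from h import *
r=down(M[2]); move_ptp([495.7,376.6,60],r); move_gripper(68)
s=move_l([495.7,376.6,-1],vel=80,stop_force=8); print(s,current_tcp_pos().round(1))
print(move_gripper(40,25),current_opening()); zp=current_tcp_pos()[2]
move_l([495.7,376.6,150],vel=200)
move_ptp([576.8,-102.6,165],r); hold(.2)
print(current_opening(),zp,current_time()); np.save('zp.npy',zp)
save('wrist','w5')
```

```text
False [496.  376.8  -0.6]
False 48.26564338430841
48.32788476929023 -0.04951758525571781 46.1
```

View pics/w5.png

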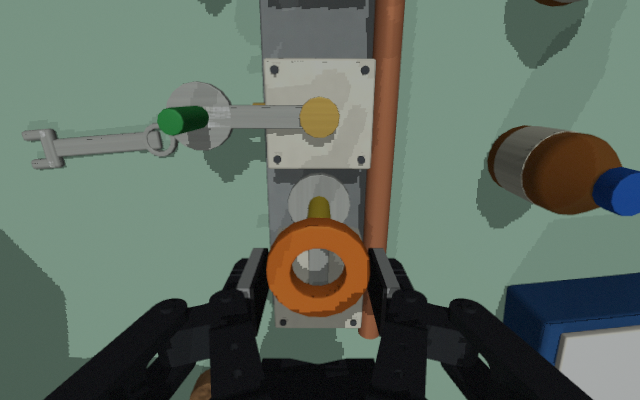

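The ring is held flat with its centre at about (318,267), in line with the yellow post at (319,210). I'll lower it with a guard.

Run:
```python
from h import *
zp=float(np.load('zp.npy')); print(px2z('w5',318,267,177).round(1))
f0=current_force()
s=move_l([576.8,-102.6,zp+95],vel=80,stop_force=4); print(s,current_tcp_pos().round(1),(current_force()-f0).round(1))
if not s:
    s=move_l([576.8,-102.6,zp+77.5],vel=30,stop_force=4); print(s,current_tcp_pos().round(1),(current_force()-f0).round(1))
    move_gripper(66); move_l([576.8,-102.6,230],vel=150); move_ptp([530,-60,330],down(M[2]))
    save('wrist','w6'); save('top','t6')
    a=cv2.imread('pics/w6.png')[:,150:500]; b=cv2.resize(cv2.imread('pics/t6.png')[170:270,240:400],None,fx=2.8,fy=2.8,interpolation=cv2.INTER_CUBIC)
    b=cv2.copyMakeBorder(b,0,400-b.shape[0],0,0,cv2.BORDER_CONSTANT); cv2.imwrite('pics/c6.png',np.hstack([a,b[:400]]))
print(current_time())
```

```text
[575.8 -98.9 177. ]
False [ 577.2 -102.7   95.4] [ 1.2 -0.5  0.3]
True [ 576.5 -102.5   77.9] [0.1 0.5 7. ]
49.8667
```

View pics/c6.png

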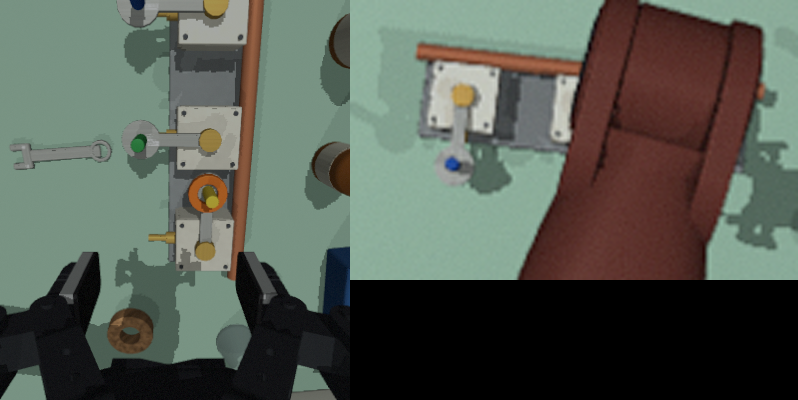

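Run:
```python
from h import *
for d in(-.06,0,.06):
    h,p=model(M,(1.5708-d,1.5708-d,d)); print(d,proj('w6',[[*q,124] for q in p]+[[*q,83] for q in h]).round(1).tolist())
z=np.load('pics/w6.npz');hsv=cv2.cvtColor(z['p'],cv2.COLOR_RGB2HSV);E=z['E']
for nm,lo,hi in(('o',(5,160,90),(18,255,255)),('g',(50,150,40),(85,255,255)),('y',(24,150,90),(32,255,255))):
    m=cv2.inRange(hsv,lo,hi);m[:,:320]=0 if nm!='g' else m[:,:320];m[260:]=0
    n,l,s,c=cv2.connectedComponentsWithStats(m);i=1+np.argmax(s[1:,4]);print(nm,c[i].round(1),s[i])
    if nm=='o':
        v,u=np.where((l==i)&(z['d']>0)); P=[]
        for a,b in zip(u,v):
            c0,r=ray('w6',a,b); P.append(c0+r*z['d'][b,a])
        P=np.array(P);T=P[P[:,2]>85]; print(len(P),np.percentile(P[:,2],[5,25,50,75,95]).round(1),((P.min(0)+P.max(0))/2).round(1)); A=np.c_[T[:,:2],np.ones(len(T))];print('tilt',np.linalg.lstsq(A,T[:,2],rcond=None)[0].round(3))
h,p=model(M);print(p[2])
```

```text
-0.06 [[282.4, -5.2], [286.9, 149.9], [366.6, 201.8], [364.8, 0.9], [359.9, 140.2], [355.5, 251.6]]
0 [[282.1, -11.2], [286.6, 145.2], [362.2, 201.7], [364.8, 0.9], [359.9, 140.2], [355.5, 251.6]]
0.06 [[282.1, -17.2], [286.6, 140.5], [357.7, 201.9], [364.8, 0.9], [359.9, 140.2], [355.5, 251.6]]
o [356.8 191.7] [338 174  40  38 785]
781 [87.4 88.8 89.4 90.  90.8] [ 580.6 -104.4   67.5]
tilt [-1.0000e-03 -8.0000e-03  8.9231e+01]
g [288.6 142.9] [282 134  15  18 190]
y [360.9 197.3] [355 186  14  22 207]
[ 575.55546535 -101.81365117]
```

Run:
```python
from h import *
for d in(-.06,0,.06):print(d,proj('t6',[[*model(M,(1.5708-d,0,0))[1][0],124]]).round(1))
hsv=cv2.cvtColor(np.load('pics/t6.npz')['p'],cv2.COLOR_RGB2HSV);m=cv2.inRange(hsv,(105,120,40),(125,255,255))
n,l,s,c=cv2.connectedComponentsWithStats(m[200:250,250:300]);print(c[1:]+[250,200],s[1:,4])
close_job();print(current_time())
```

```text
-0.06 [[277.2 229.1]]
0 [[275.7 229. ]]
0.06 [[274.1 228.8]]
[[275.94117647 228.17647059]] [17]
the job is handed in; nothing more can be done
the job is handed in; nothing more can be done
```

All three valves were exercised from left to right, and the job was handed in at about 50 s of the 72 s allowed.

- **Left and middle valves:** both swung freely to their open stops and were left fully open. The post positions in the last pictures match fully open to within about 0.03 rad.
- **Right valve:** it began to stiffen at about 1.0 rad. I stopped at about 4.5 N, well under 12 N, and brought it back to the closed stop with about 4 N. The last picture shows it closed.
- **Ring:** the orange ring is over the yellow post, flat on the plate. Its top measures about 89–90 mm above the table (90 expected), with tilt under 0.01. I touched it down with about 7 N.

Three readings to note:
- **Stop forces:** the left lever met its open stop with about 10 N.
- **Drag:** the 1.5 N drag did not show in the readings taken at rest. I told free from binding by the absence of any force rise up to the stop.
- **Other objects:** I did not touch any, but I made no separate measured check of their positions at the end.

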